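Tare the empty carton on the packing scale

ROBOT

A 6-joint arm with a two-finger parallel gripper is mounted at the origin on the work surface; the furniture and walls round the work are solid. World frame = base frame: x ahead of the robot, y to its left, z up, the work surface at z = 0. Lengths are in m, angles in rad, forces in N, time in s.
With the tool pointing down it reaches from about 0.35 to 0.875 m from the base axis. Payload 4.2 kg.
Tool frame: the origin (TCP) lies at the very end of the fingers, on their centre line; the grasp point (between the pads) lies 19 mm behind it; z points along the fingers, y is the line along which they close (so a half turn about z gives the same grasp; the last joint's range is limited). The gripper opens to 85 mm and grips with 20 to 120 N. Pads are 22 mm wide; open, the fingers measure 114 mm over their backs; the gripper's body (76 mm by 85 mm) begins 54 mm behind the grasp point. The pads swing forward as they close: fully open they stand 13 mm farther back than shut.
Start: joints at [1.513, 0.385, 0.008, 0, -1.194, -0.259], TCP at [0.195, 0.594, 0.208] pointing down, gripper open.
Joint ranges: [-3.14, 3.14], [-1.21, 2.06], [-1.07, 1.41], [-3.16, 2.05], [-2.99, -0.16], [-3.1, 3.1]. Speed limits (rad/s): [2.79, 2.79, 3.14, 3.14, 3.14, 3.14].

INTERFACE

Orientations are given as [roll, pitch, yaw] about the fixed x, y, z axes, in that order (R = Rz(yaw) Ry(pitch) Rx(roll)).
In Python, from cell import env gives the robot as it stands.
- The arm moves only by the shell command python3 nudge.py [OPENING] [FORCE], which reads ROWS from standard input. ROWS is 1 to 5 rows, parted by semicolons, with the numbers parted by spaces; each row has 6 numbers: dx, dy, dz in shares of the most that a row can go, 1 being 62.5 mm, then a rotation vector rx, ry, rz in a scale on which 1.0 is pi rad; each row shifts and turns the commanded pose from where the row before left it, along the tool's axes as they then stand; what a row does not reach is not made up. A row lasts 1/8 s, in which the tool goes at most 0.0625 m and 0.188 rad, less where a joint would pass 70% of its speed; a pose out of reach is approached as far as the arm can. OPENING is the finger opening in m, set as the command begins (- or left out keeps the last). The fingers move at their own pace and stop on an object; FORCE is the grip in N (left out, the last holds). Time passes only in rows, so rows that do not move let the fingers close. It prints the time, the measured TCP pose, the force, the opening and the grip force at its end. A shift or turn number past 1, either way, is cut back to 1. Input that does not fit is refused with a message, and nothing moves.
- env.get_obs(): the state, without advancing time (a new reading comes with each control period).
- env.camera(name): name is "scene" or "top" or "wrist"; returns the picture (420x560x3 uint8, red, green, blue); there is no depth.
- env.camera_model(name): a dict with "vfov" (degrees; the focal length in pixels is half the picture's height over the tangent of half this angle, whatever the lens; pixels are square), "cx", "cy" (the principal point, pixels), "k1" (the pictures are not rectified: a ray, as slopes to the right and down, at radius r is drawn at 1 + k1 r^2 times it, then the intrinsics apply), "rvec" (rotation vector, rad) and "tvec" (3), from world to camera coordinates, as OpenCV has them. Camera axes: x right, y down, z forward; pixel columns grow to the right and rows downward; lengths in m; the calibration is good to about 2 mm. A picture is of the moment at which its call begins: read the wrist's pose just before it. camera_model takes no time and is no camera call; for the wrist camera it gives the pose at the moment of the call.
- env.job_done(): hands the job in; it is judged then, once.
The state is a dict: "clock": time; "joint_positions": joint angles; "joint_vel": joint speeds; "joint_torque": joint torques, N m; "position": TCP position; "ee_rot": TCP orientation; "ft_force": force on the tool from outside, world axes, zero at the start; "moment": the same for the moment, N m; "grip_width": finger opening in m; "grip_force": force on a finger pad.
Only numpy, scipy, OpenCV 4.12 (cv2) and the standard library are available. Lean on these libraries where they do the work, as an engineer would, in place of code of your own. Each camera call takes 0.05 s, during which the arm holds its last target. There are 200 camera calls.

TASK

Tare the empty carton on the packing scale: on the weighing terminal, first press the long narrow key down with the fingertips and let it up again to wake the scale, then press the big round key and keep it down for a full second, and withdraw. Press gently, do not press the small round key or the square key, and leave the carton and everything else on the table undisturbed.

Things in the scene. Friction and masses are not known exactly. Their poses are not given: they have to be found in the camera images.
- terminal: low grey unit 100 (x) x 200 (y) x 40 mm high, fixed, turned up to 0.25 rad; origin centre of underside, x to its back (flat green display), y to its left. Four white push keys in a row along y, order differs from run to run, 48 mm apart, 12 mm in front (-x) of the middle; tops 50 mm above the table when up, 8 mm above black 42 x 40 mm bezels; nothing on it stands higher
- long_key_top (a point): centre of the top face of the long narrow key, a rounded bar 38 x 14 mm, its long side along the terminal's x (front to back); white, flat topped; the point moves down with the key
- long_key (a joint): how far the long narrow key is pressed straight down (m): 0 up, 0.006 fully down; spring return, starts to move at 1.2 N, 3.7 N at 3.5 mm where it registers, 5.4 N fully down
- big_round_key_top (a point): centre of the top face of the big round key, 30 mm in diameter; white, flat topped; the point moves down with the key
- big_round_key (a joint): how far the big round key is pressed straight down (m): 0 up, 0.006 fully down; spring return, starts to move at 1.2 N, 3.7 N at 3.5 mm where it registers, 5.4 N fully down
- small_round_key_top (a point): centre of the top face of the small round key, 16 mm in diameter, to be left alone; white, flat topped; the point moves down with the key
- small_round_key (a joint): how far the small round key is pressed straight down (m): 0 up, 0.006 fully down; spring return, starts to move at 1.2 N, 3.7 N at 3.5 mm where it registers, 5.4 N fully down
- square_key_top (a point): centre of the top face of the square key, 24 x 24 mm, to be left alone; white, flat topped; the point moves down with the key
- square_key (a joint): how far the square key is pressed straight down (m): 0 up, 0.006 fully down; spring return, starts to move at 1.2 N, 3.7 N at 3.5 mm where it registers, 5.4 N fully down
- platform: the weighing platform: 150 x 150 x 33 mm, steel top, fixed, to the left and nearer the robot; origin centre of its underside
- carton: the empty open cardboard carton, 85 x 115 x 40 mm, loose on the weighing platform; origin centre of its underside
- stamp: hand stamp with a knobbed handle, 26 x 42 x 66 mm, loose, stands just right (-y) of the terminal; origin centre of its underside
- rice_block: puffed-rice block, 35 x 90 x 54 mm high, loose, stands just left (+y) of the terminal with its long side front to back; origin near the middle of its length and width
- the_pen: pen, 17 x 135 x 16 mm, loose, lies in front (-x) of the terminal, along y; origin near its middle
- the_scraper: scraper with a wooden grip, 135 x 109 x 22 mm, loose, lies flat to the left of the terminal
- whetstone: small dark stone, 30 x 72 x 20 mm, loose, lies to the right

How it is judged:
On the way, in this order (a step that is already met when the one before it is completed fails the run):
1. the long key is pressed (over 3.5 mm), the big round key is up (value of joint long_key above 0.0035 m and contact force between the fingers and long_key above 0.5 N and value of joint big_round_key below 0.0015 m), for 0.05 s.
2. the long key is up again and nothing else is pressed (value of joint each of long_key, big_round_key, small_round_key, square_key below 0.0015 m), for 0.05 s.
3. the big round key is kept down (over 3.5 mm) for about a second by the fingers, the long key being up (value of joint big_round_key above 0.0035 m and contact force between the fingers and big_round_key above 0.5 N and value of joint long_key below 0.0015 m), for 0.8 s.
At the end, for the whole second after the job is handed in: All four keys are up again (under 1.2 mm), the carton is on the platform and all loose things are at rest within 10 mm of where they began (value of joint each of long_key, big_round_key, small_round_key, square_key below 0.0012 m and distance of each of carton, stamp, rice_block, the_pen, the_scraper, whetstone from where it was at the start of the episode below 0.01 m and linear speed of each of carton, stamp, rice_block, the_pen, the_scraper, whetstone below 0.02 m/s); the robot touches nothing.
It fails at once if the small round key or the square key is pressed (over 1.5 mm) (value of joint any of small_round_key, square_key above 0.0015 m).
It fails at once if a key or the terminal is pressed with more than 25 N (contact force between the arm and long_key above 25 N or contact force between the arm and big_round_key above 25 N or contact force between the arm and terminal above 25 N).
It fails at once if the carton is moved more than 10 mm (distance of carton from where it was at the start of the episode above 0.01 m).
It fails at once if another loose thing (stamp, rice block, pen, scraper, whetstone) is moved more than 10 mm (distance of any of stamp, rice_block, the_pen, the_scraper, whetstone from where it was at the start of the episode above 0.01 m).
It also fails if it takes over 40 s, if anything falls off the work surface, if the arm or the gripper's body presses on something with over 40 N, if the wrist force passes 120 N, or if a joint passes its speed limit or range.

## Working session

There is one attempt and no reset: what is moved stays moved. The work goes in short steps, Python scripts to look and compute and a shell command to move; the robot and the scene stay as the last step left them, time stands still between calls to the robot, and variables do not carry over. Pictures are saved under pics/ and viewed, at most 10 in all, crops included, and the job is handed in when it is done.

```bash
ls; mkdir -p pics
python3 - <<'E'
from cell import env
import cv2
for n in("top","scene"):
    cv2.imwrite(f"pics/{n}0.png",env.camera(n)[:,:,::-1]); print(env.camera_model(n))
o=env.get_obs();print(o["clock"],o["position"],o["ee_rot"],o["ft_force"],o["grip_width"])
E
```

```text
cell.py
nudge.py
pics
{'vfov': 46.469304332155616, 'cx': 282.48072400261987, 'cy': 201.46399369997465, 'k1': 0.01454126749808199, 'rvec': array([ 2.10244923, -2.14506922,  0.22360107]), 'tvec': array([0.09696853, 0.38810938, 1.08477371])}
{'vfov': 47.62064542410885, 'cx': 277.877797397493, 'cy': 204.9416713511859, 'k1': -0.12194732655014248, 'rvec': array([ 1.79893301,  2.1002291 , -0.55934862]), 'tvec': array([-0.02578781, -0.31323943,  1.5459591 ])}
0.1 [0.1945164  0.59337388 0.20663917] [ 3.13964423e+00 -9.08724845e-05 -3.16951744e-01] [-0.0754476   0.59795488  0.68804155] 0.08522545872784452
```

View pics/top0.png

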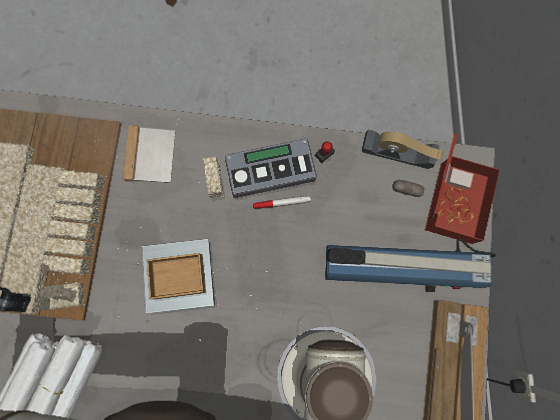

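View pics/scene0.png

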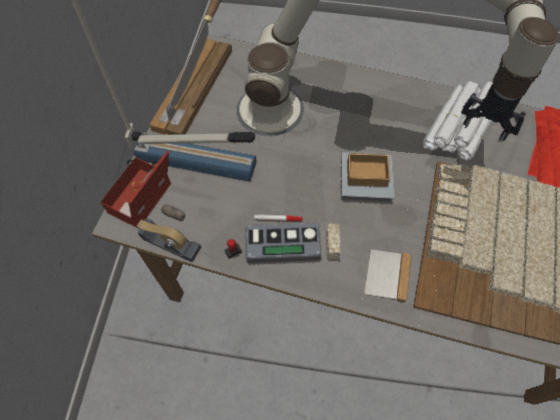

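The top view shows, left (+y) to right, the big round key at (241,177), the square key at (262,173), the small round key at (282,168) and the long key at (303,163). The rice block is at (212,176) and the stamp at (326,150). The scene view shows the same row mirrored: long (256,237), small round (274,236), square (291,235) and big round (310,234).

```bash
cat > h.py <<'E'
import numpy as np,cv2
def rays(m,px):
    f=210/np.tan(np.radians(m["vfov"]/2)); K=np.array([[f,0,m["cx"]],[0,f,m["cy"]],[0,0,1.]])
    n=cv2.undistortPoints(np.float64(px).reshape(-1,1,2),K,np.array([m["k1"],0,0,0.]))[:,0]
    R=cv2.Rodrigues(m["rvec"])[0]; C=-R.T@m["tvec"]
    return C,np.c_[n,np.ones(len(n))]@R
def plane(m,px,z):
    C,d=rays(m,px); return C+d*((z-C[2])/d[:,2])[:,None]
def two(m1,p1,m2,p2):
    C,d=rays(m1,p1);E,e=rays(m2,p2);out=[]
    for a,b in zip(d,e):
        s=np.linalg.lstsq(np.c_[a,-b],E-C,rcond=None)[0]; out.append((C+a*s[0]+E+b*s[1])/2)
    return np.array(out)
E
python3 - <<'E'
from cell import env
from h import *
P={}
for n,(x0,x1,y0,y1) in {"top":(230,312,148,192),"scene":(246,322,224,246)}.items():
    im=cv2.imread(f"pics/{n}0.png"); 
    mask=(im.min(2)>150).astype(np.uint8); mask[:y0]=0;mask[y1:]=0;mask[:,:x0]=0;mask[:,x1:]=0
    k,l,s,c=cv2.connectedComponentsWithStats(mask)
    i=[j for j in range(1,k) if s[j,4]>8]; i.sort(key=lambda j:c[j,0],reverse=n=="scene")
    w=im.min(2).astype(float)
    P[n]=c[i]; print(n,c[i].round(1).tolist(),s[i,2:].tolist())
    print(plane(env.camera_model(n),c[i],.05).round(4))
if all(len(p)==4 for p in P.values()):
    q=two(env.camera_model("top"),P["top"],env.camera_model("scene"),P["scene"]);print("2view",q.round(4))
    q=(plane(env.camera_model("top"),P["top"],.05)+plane(env.camera_model("scene"),P["scene"],.05))/2
    print(q,np.linalg.norm(np.diff(q,axis=0),axis=1)); d=q[0]-q[3];print("yaw",np.arctan2(-d[0],d[1]))
m=env.camera_model("top");print("stamp knob",plane(m,[[327,146]],.058),"rice",plane(m,[[205,158],[218,157],[220,194],[208,196]],.054))
E
```

```text
top [[240.6, 175.8], [261.0, 171.6], [281.5, 167.4], [301.6, 163.0]] [[12, 12, 117], [11, 11, 93], [6, 6, 31], [8, 16, 84]]
[[0.4494 0.184  0.05  ]
 [0.4583 0.1371 0.05  ]
 [0.4675 0.09   0.05  ]
 [0.4772 0.0433 0.05  ]]
scene [[309.2, 233.0], [291.1, 233.6], [273.2, 234.2], [255.1, 235.0]] [[11, 10, 78], [9, 8, 69], [5, 5, 20], [5, 13, 63]]
[[0.4504 0.1829 0.05  ]
 [0.4594 0.1352 0.05  ]
 [0.4686 0.0886 0.05  ]
 [0.4781 0.041  0.05  ]]
2view [[0.4497 0.1835 0.0488]
 [0.4587 0.1362 0.0489]
 [0.4679 0.0892 0.0487]
 [0.4776 0.042  0.0491]]
[[0.44987371 0.18347989 0.05      ]
 [0.45884643 0.13616768 0.05      ]
 [0.46801957 0.08930262 0.05      ]
 [0.47767873 0.04211218 0.05      ]] [0.04815554 0.04775437 0.04816883]
yaw 0.19420680774846105
stamp knob [[ 0.51442612 -0.01596508  0.058     ]] rice [[0.4918789  0.26517476 0.054     ]
 [0.49374305 0.23539421 0.054     ]
 [0.40665555 0.23049506 0.054     ]
 [0.40253509 0.25755892 0.054     ]]
```

The manual's scale: shifts go in shares of 62.5 mm and turns go in shares of pi rad. Converting my numbers, -0.128 rad is -0.0407.

```bash
echo '0 0 0 0 0 -0.0407;0 0 0 0 0 -0.0407;0 0 0 0 0 -0.0407;0 0 0 0 0 -0.0404;0 0 0 0 0 0' | python3 nudge.py 0 20
cat > go.py <<'E'
import sys,numpy as np
from cell import env
from scipy.spatial.transform import Rotation as R
o=env.get_obs();T=R.from_euler("xyz",o["ee_rot"])
t=np.array(eval(sys.argv[1]));print(o["clock"],o["position"].round(4),o["ee_rot"].round(3),"F",o["ft_force"].round(2),"grip",round(o["grip_width"],4),"delta",T.inv().apply(t-o["position"]).round(4))
E
python3 go.py '[0.4777,0.0421,0.2]'
```

```text
clock: 0.72
position: [0.1946, 0.5936, 0.2071]
ee_rot: [3.141, 0.0, 0.193]
ft_force: [-0.9, -0.3, 0.1]
grip_width: -0.0
grip_force: 0.0
0.725 [0.1946 0.5936 0.2071] [3.141 0.    0.193] F [-0.91 -0.29  0.15] grip -0.0 delta [0.1723 0.5955 0.0076]
```

In the tool's units: 0.0535 m is 0.856, 0.0155 m is 0.248.

```bash
echo '0.248 0.856 0 0 0 0;0.248 0.856 0 0 0 0;0.248 0.856 0 0 0 0;0.248 0.856 0 0 0 0;0.248 0.856 0 0 0 0' | python3 nudge.py 
echo '0.248 0.856 0 0 0 0;0.248 0.856 0 0 0 0;0.248 0.856 0 0 0 0;0.248 0.856 0 0 0 0;0 0 0 0 0 0' | python3 nudge.py 
python3 go.py '[0.4777,0.0421,0.2]'
```

```text
clock: 1.35
position: [0.3228, 0.3446, 0.2076]
ee_rot: [-3.142, -0.0, 0.192]
ft_force: [0.6, -0.4, -0.4]
grip_width: -0.0004
grip_force: 0.0
clock: 1.98
position: [0.4252, 0.1454, 0.2075]
ee_rot: [3.141, 0.001, 0.186]
ft_force: [-0.4, -0.1, -0.3]
grip_width: -0.0003
grip_force: 0.0
1.975 [0.4252 0.1454 0.2075] [3.141e+00 1.000e-03 1.860e-01] F [-0.36 -0.1  -0.31] grip -0.0003 delta [0.0325 0.1112 0.0075]
```

```bash
echo '0.2592 0.8896 0 0 0 0;0.2592 0.8896 0 0 0 0;0 0 0.8 0 0 0;0 0 0.8 0 0 0;0 0 0 0 0 0' | python3 nudge.py 
python3 go.py '[0.4777,0.0421,0.05]'
python3 - <<'E'
from cell import env
import cv2
cv2.imwrite("pics/w1.png",env.camera("wrist")[:,:,::-1])
a=env.camera("top")[130:210,190:350,::-1];cv2.imwrite("pics/t1.png",cv2.resize(a,None,fx=5,fy=5,interpolation=2))
E
```

```text
clock: 2.6
position: [0.4748, 0.0449, 0.1046]
ee_rot: [3.14, 0.009, 0.193]
ft_force: [0.1, 0.7, 0.0]
grip_width: 0.0001
grip_force: 0.0
2.6 [0.4748 0.0449 0.1046] [3.14  0.009 0.193] F [0.05 0.69 0.02] grip 0.0001 delta [0.0028 0.0032 0.0546]
```

View pics/w1.png

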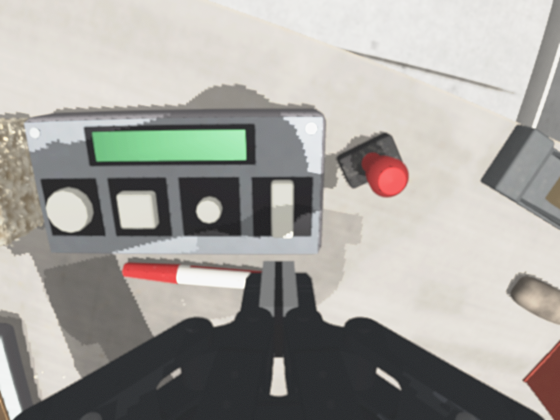

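View pics/t1.png

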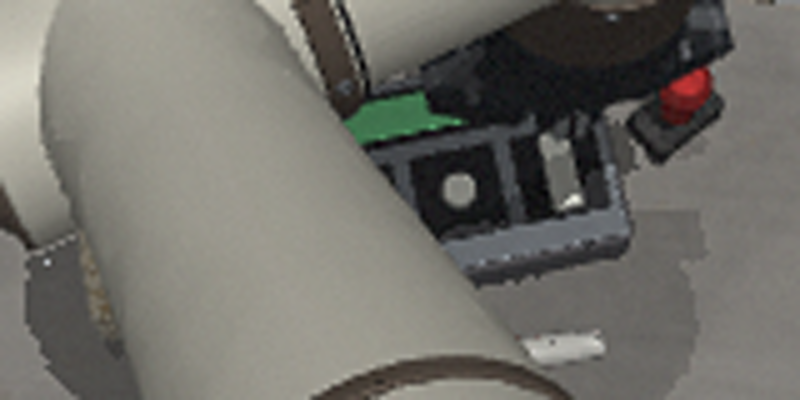

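The wrist view shows the long key at (283,209), the small round key at (209,210) and the big round key at (70,210), with the fingers closed in line with the long key. I'll cross-check the key positions with the wrist camera.

```bash
python3 - <<'E'
from cell import env
from h import *
print(plane(env.camera_model("wrist"),[[69,210],[209,210],[283,209]],.05).round(4))
E
python3 go.py '[0.4777,0.0421,0.06]'
```

```text
[[0.4546 0.1868 0.05  ]
 [0.4734 0.0924 0.05  ]
 [0.4836 0.0449 0.05  ]]
2.7 [0.4787 0.0463 0.1088] [ 3.141e+00 -1.000e-03  1.950e-01] F [0.83 1.31 0.31] grip 0.0003 delta [-0.0019  0.0039  0.0488]
```

In the tool's units: 0.025 m is 0.4, 0.02 m is 0.32.

```bash
echo '-0.016 0.056 0 0 0 0;0 0 0.4 0 0 0;0 0 0.32 0 0 0;0 0 0 0 0 0;0 0 0 0 0 0' | python3 nudge.py 
python3 go.py '[0.4782,0.0425,0.05]'
```

```text
clock: 3.32
position: [0.4787, 0.0424, 0.0643]
ee_rot: [-3.141, -0.003, 0.195]
ft_force: [-0.2, 0.4, -0.6]
grip_width: 0.0001
grip_force: 0.0
3.325 [0.4787 0.0424 0.0643] [-3.141e+00 -3.000e-03  1.950e-01] F [-0.2   0.41 -0.56] grip 0.0001 delta [-0.0005 -0.0002  0.0143]
```

In the tool's units: 0.01 m is 0.16, 0.004 m is 0.064.

```bash
echo '0 0 0.16 0 0 0;0 0 0.064 0 0 0;0 0 0.032 0 0 0;0 0 0 0 0 0;0 0 0 0 0 0' | python3 nudge.py 
python3 go.py '[0.4782,0.0425,0.045]'
```

```text
clock: 3.95
position: [0.4775, 0.0419, 0.0467]
ee_rot: [3.142, -0.0, 0.194]
ft_force: [-0.1, -0.7, -0.3]
grip_width: -0.0001
grip_force: 0.0
3.95 [0.4775 0.0419 0.0467] [ 3.142 -0.     0.194] F [-0.08 -0.67 -0.28] grip -0.0001 delta [ 0.0008 -0.0005  0.0017]
```

In the tool's units: 0.001 m is 0.016.

```bash
echo '0 0 0.016 0 0 0;0 0 0 0 0 0;0 0 0 0 0 0' | python3 nudge.py
python3 - <<'E'
from cell import env
import cv2
cv2.imwrite("pics/w2.png",env.camera("wrist")[:,:,::-1]);o=env.get_obs();print(o["position"],o["ft_force"])
E
```

```text
clock: 4.32
position: [0.4774, 0.0419, 0.0456]
ee_rot: [3.142, -0.0, 0.194]
ft_force: [0.0, -0.1, 0.0]
grip_width: 0.0
grip_force: 0.0
[0.47744717 0.04187985 0.04564093] [ 0.37921186  0.62275109 -0.31249698]
```

View pics/w2.png

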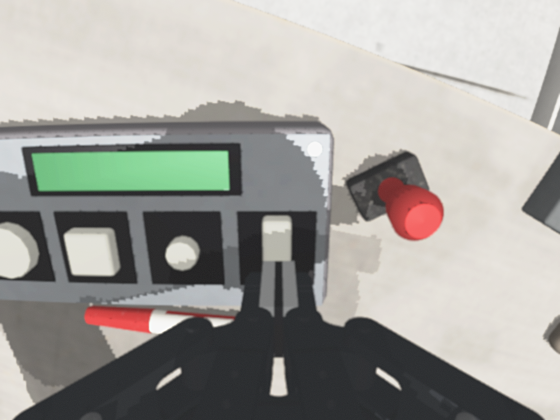

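The wrist view shows the far edge of the fingertips at (278,262), with the long key visible from row 216 to 262 above it and no force yet. I'll check where the fingertips really are.

Run:
```python
from cell import env
from h import *
m=env.camera_model("wrist");C=-cv2.Rodrigues(m["rvec"])[0].T@m["tvec"];print("cam",C)
o=env.get_obs();p=o["position"];print(p)
for z in(.045,.05,.055,.06):print(z,plane(m,[[278,262],[277,216],[182,253],[277,262]],z).round(4).tolist())
```

```text
cam [0.55905054 0.05884174 0.21143118]
[0.47744717 0.04187985 0.04564093]
0.045 [[0.4735, 0.0421, 0.045], [0.498, 0.0474, 0.045], [0.4688, 0.091, 0.045], [0.4734, 0.0426, 0.045]]
0.05 [[0.476, 0.0426, 0.05], [0.4998, 0.0478, 0.05], [0.4715, 0.09, 0.05], [0.4759, 0.0431, 0.05]]
0.055 [[0.4786, 0.0431, 0.055], [0.5016, 0.0481, 0.055], [0.4742, 0.0891, 0.055], [0.4785, 0.0435, 0.055]]
0.06 [[0.4812, 0.0436, 0.06], [0.5035, 0.0484, 0.06], [0.4769, 0.0881, 0.06], [0.4811, 0.044, 0.06]]
```

In the tool's units: 0.001 m is 0.016.

```bash
echo '0 0 0.016 0 0 0;0 0 0 0 0 0' | python3 nudge.py|grep -E "pos|ft"; echo '0 0 0.016 0 0 0;0 0 0 0 0 0' | python3 nudge.py|grep -E "pos|ft"
python3 - <<'E'
from cell import env
import cv2
a=env.camera("scene")[190:270,200:320,::-1];b=env.camera("wrist")[180:330,180:350,::-1]
cv2.imwrite("pics/s3.png",cv2.hconcat([cv2.resize(a,(400,267)),cv2.resize(b,(303,267))]))
E
```

```text
position: [0.4773, 0.0418, 0.0445]
ft_force: [1.0, 0.6, 0.2]
position: [0.4773, 0.0418, 0.0435]
ft_force: [-0.5, -0.8, -0.7]
```

View pics/s3.png

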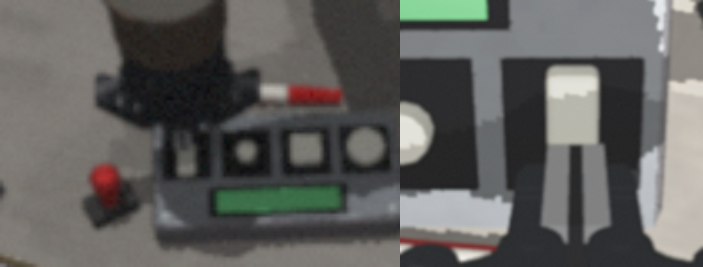

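The left crop (scene) shows the fingertips over the long key. The right crop (wrist) shows the tips' far edge near the key's middle, and the key doesn't look pressed. I'll keep feeling downward.

In the tool's units: 0.001 m is 0.016.

```bash
for i in 1 2; do echo '0 0 0.016 0 0 0;0 0 0 0 0 0' | python3 nudge.py|grep -E "pos|ft"; done
python3 - <<'E'
from cell import env
import numpy as np
print(np.mean([(env.camera("top"),env.get_obs()["ft_force"])[1] for _ in range(8)],0), env.get_obs()["joint_torque"])
E
```

```text
position: [0.4773, 0.0419, 0.0425]
ft_force: [0.2, 0.5, 0.4]
position: [0.4774, 0.0419, 0.0415]
ft_force: [-0.3, 0.5, -0.1]
[ 0.1838962  -0.13919005  0.30345017] [ 8.72018227e-04 -3.07729805e+01  1.26374486e+01  2.80769415e+00
 -3.08981289e-04  3.34680017e-06]
```

```bash
python3 - <<'E'
from cell import env
import cv2
a=env.camera("scene")[205:255,225:305,::-1];b=env.camera("wrist")[190:340,200:360,::-1]
cv2.imwrite("pics/s4.png",cv2.hconcat([cv2.resize(a,(480,300),interpolation=0),cv2.resize(b,(320,300))]))
E
python3 go.py '[0.4777,0.0421,0.05]'
```

```text
5.975 [0.4774 0.0419 0.0416] [3.142 0.    0.194] F [-0.46  0.15 -0.9 ] grip -0.0001 delta [ 0.0003 -0.0002 -0.0084]
```

View pics/s4.png

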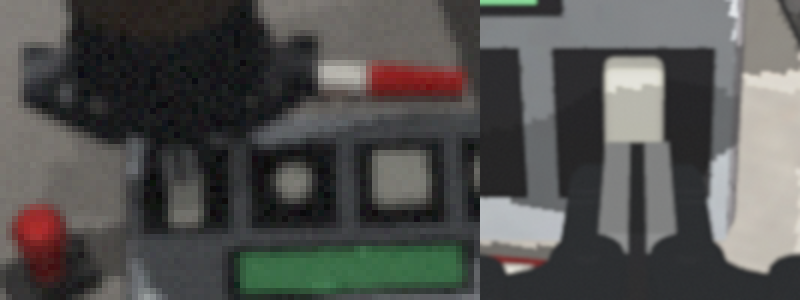

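The left crop (scene) puts the tip end at about full-image (255.8,235.3). The right crop (wrist) puts it at (278.5,261.5). I'll triangulate the two.

Run:
```python
from cell import env
from h import *
w,s=env.camera_model("wrist"),env.camera_model("scene")
for r in(234.3,235.3,236.3):print(two(w,[[278.5,261.5]],s,[[255.8,r]]).round(4))
print("scene cam",-cv2.Rodrigues(s["rvec"])[0].T@s["tvec"])
for z in (.05,.06,.07):print(plane(w,[[278.5,261.5]],z).round(4),plane(s,[[255.8,235.3]],z).round(4))
```

```text
[[0.4629 0.0392 0.0211]]
[[0.4789 0.043  0.0507]]
[[0.495  0.0469 0.0807]]
scene cam [1.00940116 0.20089359 1.19562726]
[[0.4784 0.0428 0.05  ]] [[0.4787 0.0431 0.05  ]]
[[0.4835 0.0438 0.06  ]] [[0.4833 0.0444 0.06  ]]
[[0.4886 0.0448 0.07  ]] [[0.488  0.0458 0.07  ]]
```

The tips occlude the key from the far side, so they must be directly above it. With 22 mm wide pads centred on the TCP, the sight line puts their ends about 20 mm above the key. I'll turn the closing axis front-to-back, so the wide linkage stays clear of the stamp and rice block, and feel on from there.

In the tool's units: -0.03 m is -0.48, 0.175 rad is 0.0557.

```bash
echo '0 0 -0.48 0 0 0;0 0 0 0 0 0.0557;0 0 0 0 0 0.0557;0 0 0 0 0 0.0557;0 0 0 0 0 0.0557' | python3 nudge.py|grep -E "pos|ee|ft"; echo '0 0 0 0 0 0.0557;0 0 0 0 0 0.0557;0 0 0 0 0 0.0557;0 0 0 0 0 0.0557;0 0 0 0 0 0.0544' | python3 nudge.py|grep -E "pos|ee|ft"; echo '0 0 0 0 0 0;0 0 0 0 0 0' | python3 nudge.py|grep -E "clo|pos|ee|ft"
python3 go.py '[0.4782,0.0425,0.042]'
python3 - <<'E'
from cell import env
from h import *
w=env.camera_model("wrist");im=env.camera("wrist")[:,:,::-1]
cv2.imwrite("pics/w5.png",im);print(-cv2.Rodrigues(w["rvec"])[0].T@w["tvec"])
E
```

```text
position: [0.4774, 0.0419, 0.0716]
ee_rot: [-3.142, 0.0, -0.512]
ft_force: [-0.4, 0.4, 0.0]
position: [0.4774, 0.0419, 0.0716]
ee_rot: [3.142, -0.0, -1.382]
ft_force: [-0.0, 0.5, 0.7]
clock: 7.48
position: [0.4774, 0.0419, 0.0716]
ee_rot: [-3.142, -0.0, -1.374]
ft_force: [-0.1, 0.2, 0.3]
7.475 [0.4774 0.0419 0.0716] [-3.142 -0.    -1.374] F [-0.07  0.22  0.28] grip 0.0002 delta [-0.0005 -0.0009  0.0296]
[ 0.49387782 -0.03844477  0.23739078]
```

View pics/w5.png

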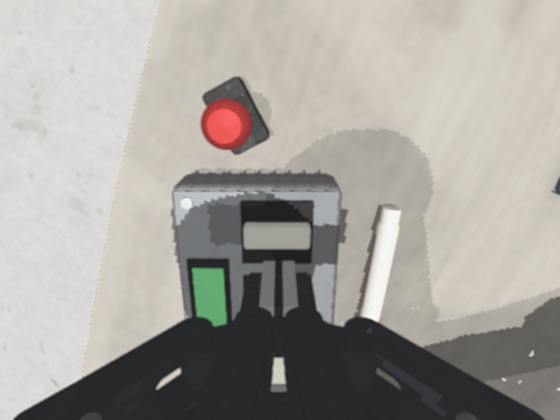

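The wrist view now shows the key bar at (277,237) with the tips' near edge at (278,262). The stamp at (227,125) and the pen are clear of the linkage.

In the tool's units: 0.015 m is 0.24.

```bash
echo '0 0 0.24 0 0 0;0 0 0.24 0 0 0;0 0 0 0 0 0' | python3 nudge.py|grep -E "pos|ft"; for i in 1 2 3 4 5; do echo '0 0 0.016 0 0 0;0 0 0.016 0 0 0' | python3 nudge.py|grep -E "pos|ft"; done
```

```text
position: [0.4766, 0.0415, 0.0408]
ft_force: [0.5, -0.3, -0.7]
position: [0.4779, 0.0421, 0.0402]
ft_force: [0.2, 0.4, 0.8]
position: [0.4775, 0.0419, 0.0378]
ft_force: [0.3, -0.2, 1.4]
position: [0.4774, 0.0419, 0.0356]
ft_force: [0.1, -0.7, 0.1]
position: [0.4774, 0.0419, 0.0335]
ft_force: [-0.4, -0.1, 0.7]
position: [0.4774, 0.0419, 0.0315]
ft_force: [-0.2, -0.4, 0.2]
```

In the tool's units: 0.001 m is 0.016.

```bash
for i in 1 2 3 4 5; do echo '0 0 0.016 0 0 0;0 0 0 0 0 0' | python3 nudge.py|grep -E "pos|ft"
python3 - <<'E'
from cell import env
f=env.get_obs()["ft_force"][2]
open("stop","w").write("1" if f>2 else "")
E
[ -s stop ] && break; done
python3 go.py '[0.4782,0.0425,0.042]'
```

```text
position: [0.4774, 0.0418, 0.0305]
ft_force: [-0.2, -0.1, -0.0]
position: [0.4774, 0.0419, 0.0295]
ft_force: [0.1, -1.2, -0.8]
position: [0.4774, 0.0418, 0.0285]
ft_force: [-1.1, -0.3, 1.2]
position: [0.4774, 0.0419, 0.0275]
ft_force: [0.2, 0.2, -1.3]
position: [0.4774, 0.0419, 0.0265]
ft_force: [0.4, -0.4, 0.4]
10.4 [0.4774 0.0419 0.0265] [ 3.141 -0.    -1.377] F [ 0.37 -0.42  0.37] grip -0.0005 delta [-0.0005 -0.0009 -0.0155]
```

In the tool's units: 0.001 m is 0.016.

```bash
for i in 1 2 3 4 5; do echo '0 0 0.016 0 0 0;0 0 0 0 0 0' | python3 nudge.py|grep -E "pos|ft"
python3 - <<'E'
from cell import env
f=env.get_obs()["ft_force"][2]
open("stop","w").write("1" if f>2 else "")
E
[ -s stop ] && break; done
python3 - <<'E'
from cell import env
import cv2
a=env.camera("scene")[205:255,225:305,::-1];b=env.camera("wrist")[190:340,200:360,::-1]
cv2.imwrite("pics/s6.png",cv2.hconcat([cv2.resize(a,(480,300),interpolation=0),cv2.resize(b,(320,300))]))
E
python3 go.py '[0.4782,0.0425,0.042]'
```

```text
position: [0.4774, 0.0419, 0.0257]
ft_force: [-0.7, -0.1, 1.4]
position: [0.4775, 0.0419, 0.0247]
ft_force: [-0.8, 0.4, 1.5]
position: [0.4774, 0.0419, 0.0237]
ft_force: [-1.4, 0.4, 2.8]
11.25 [0.4775 0.0419 0.0237] [-3.141 -0.    -1.377] F [-0.91  0.45  3.34] grip 0.0 delta [-0.0005 -0.0008 -0.0183]
```

View pics/s6.png

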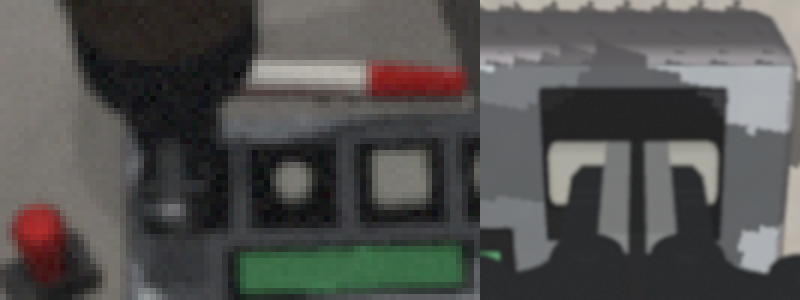

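The scene crop shows the tips on the long key. The wrist crop shows the pads lying right across the bar, and the force is rising to about 3 N. The key is starting to go down, so I'll finish the press and let it up.

In the tool's units: 0.001 m is 0.016.

```bash
echo '0 0 0.016 0 0 0;0 0 0.016 0 0 0;0 0 0 0 0 0;0 0 0 0 0 0;0 0 0 0 0 0' | python3 nudge.py|grep -E "pos|ft"
python3 - <<'E'
from cell import env
import numpy as np
print(np.mean([(env.camera("top"),env.get_obs()["ft_force"])[1] for _ in range(8)],0),env.get_obs()["position"])
E
```

```text
position: [0.4775, 0.0419, 0.0217]
ft_force: [-1.0, -0.1, 5.1]
[-1.2003078   0.02691725  4.37655614] [0.47745718 0.04187192 0.02162263]
```

In the tool's units: -0.02 m is -0.32, 0.0007 m is 0.0112.

```bash
echo '0 0 0.0112 0 0 0;0 0 0 0 0 0;0 0 -0.32 0 0 0;0 0 -0.32 0 0 0;0 0 0 0 0 0' | python3 nudge.py|grep -E "pos|ft"; python3 go.py '[0.4499,0.1835,0.055]'
```

```text
position: [0.4783, 0.0423, 0.0616]
ft_force: [0.1, 0.6, -0.0]
12.9 [0.4783 0.0423 0.0616] [-3.139e+00  1.000e-03 -1.377e+00] F [ 0.14  0.59 -0.05] grip 0.0001 delta [-0.144   0.0006  0.0067]
```

In the tool's units: -0.048 m is -0.768.

```bash
echo '-0.768 0 0 0 0 0;-0.768 0 0 0 0 0;-0.768 0 0 0 0 0;0 0 0 0 0 0;0 0 0 0 0 0' | python3 nudge.py|grep -E "pos|ft"; python3 go.py '[0.4499,0.1835,0.03]'
python3 - <<'E'
from cell import env
import cv2
a=env.camera("scene")[195:265,225:345,::-1];b=env.camera("wrist")[130:350,160:400,::-1]
cv2.imwrite("pics/s7.png",cv2.hconcat([cv2.resize(a,(480,280),interpolation=0),cv2.resize(b,(305,280))]))
E
```

```text
position: [0.4488, 0.1827, 0.0598]
ft_force: [-0.2, -0.2, -0.8]
13.525 [0.4488 0.1827 0.0598] [ 3.139e+00 -1.000e-03 -1.377e+00] F [-0.16 -0.18 -0.77] grip 0.0002 delta [-0.0006 -0.0013  0.0298]
```

View pics/s7.png

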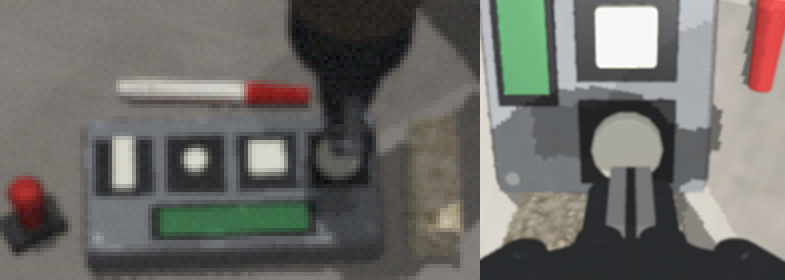

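The scene crop shows the tips over the big round key with the other keys up. The wrist crop shows the pads in line with the disc's centre, and the square key is well clear. Now I'll press it.

In the tool's units: 0.02 m is 0.32, 0.009 m is 0.144.

```bash
echo '0 -0.016 0.32 0 0 0;0 0 0.144 0 0 0;0 0 0 0 0 0;0 0 0 0 0 0' | python3 nudge.py|grep -E "pos|ft"; echo '0 0 0.04 0 0 0;0 0 0.04 0 0 0;0 0 0.032 0 0 0;0 0 0 0 0 0;0 0 0 0 0 0' | python3 nudge.py|grep -E "pos|ft"
python3 - <<'E'
from cell import env
import numpy as np
print(np.mean([(env.camera("top"),env.get_obs()["ft_force"])[1] for _ in range(8)],0),env.get_obs()["position"])
E
```

```text
position: [0.451, 0.1833, 0.0323]
ft_force: [0.6, 0.1, 0.2]
position: [0.4507, 0.1835, 0.0251]
ft_force: [-0.6, 0.1, 1.8]
[-0.41230128  0.36675572  2.26504563] [0.4506973  0.18343578 0.02497256]
```

In the tool's units: 0.0018 m is 0.0288.

```bash
echo '0 0 0.0288 0 0 0;0 0 0.0288 0 0 0;0 0 0 0 0 0;0 0 0 0 0 0;0 0 0 0 0 0' | python3 nudge.py|grep -E "pos|ft"
python3 - <<'E'
from cell import env
import numpy as np
print(np.mean([(env.camera("top"),env.get_obs()["ft_force"])[1] for _ in range(10)],0),env.get_obs()["position"])
E
echo '0 0 0 0 0 0;0 0 0 0 0 0;0 0 0 0 0 0;0 0 0 0 0 0' | python3 nudge.py|grep -E "pos|ft"
```

```text
position: [0.4507, 0.1835, 0.0214]
ft_force: [-0.6, 0.9, 3.6]
[-1.12249013  1.00987135  4.50737662] [0.45073057 0.1834437  0.02134855]
position: [0.4507, 0.1834, 0.0213]
ft_force: [-1.3, 0.3, 4.9]
```

In the tool's units: -0.05 m is -0.8, -0.04 m is -0.64.

```bash
echo '0 0 -0.32 0 0 0;0 0 -0.64 0 0 0;0 0 -0.8 0 0 0;0 0 0 0 0 0;0 0 0 0 0 0' | python3 nudge.py|grep -E "clo|pos|ft"; echo '0 0 0 0 0 0;0 0 0 0 0 0' | python3 nudge.py|grep -E "pos|ft"
python3 -c "
from cell import env
print(env.job_done())"
```

```text
clock: 17.4
position: [0.4497, 0.1827, 0.1303]
ft_force: [-0.1, -1.0, -0.4]
position: [0.4501, 0.1829, 0.1301]
ft_force: [-1.0, 0.6, 0.8]
the job is handed in; nothing more can be done
None
```

I pressed the long key and let it up, then held the big round key down for over a second at about 4.5 N, withdrew and handed the job in at about 17.5 s; the hand-in returned no verdict.

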